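# Put the impact sockets back on their tray in size order

## Task

Put the four loose wrench sockets back on the tray in order of size, the largest on the pad next to the carrying handle and so on down to the smallest on the pad at the far end from the handle. Stand each one upright, mouth up, centred on its own pad, without knocking any socket over, and leave the screw jar, tape measure and ratchet where they are.

Things in the scene. Friction and masses are not known exactly. Their poses are not given: they have to be found in the camera images.
- socket_30_center (a point): the smallest of four loose bare-steel wrench sockets (upright cylinders with a hexagonal mouth on top), 30 mm outside diameter, 44 mm tall, lower third slightly slimmer to look at; the point is at its centre, 22 mm above its foot; z axis up. Weighs 0.12 kg, give or take a fifth. It stands on the bench in front of the tray at the start.
- socket_40_center (a point): the second smallest of four loose bare-steel wrench sockets (upright cylinders with a hexagonal mouth on top), 40 mm outside diameter, 52 mm tall, lower third slightly slimmer to look at; the point is at its centre, 26 mm above its foot; z axis up. Weighs 0.25 kg, give or take a fifth. It stands on the bench in front of the tray at the start.
- socket_50_center (a point): the second largest of four loose bare-steel wrench sockets (upright cylinders with a hexagonal mouth on top), 50 mm outside diameter, 60 mm tall, lower third slightly slimmer to look at; the point is at its centre, 30 mm above its foot; z axis up. Weighs 0.45 kg, give or take a fifth. It stands on the bench in front of the tray at the start.
- socket_60_center (a point): the largest of four loose bare-steel wrench sockets (upright cylinders with a hexagonal mouth on top), 60 mm outside diameter, 68 mm tall, lower third slightly slimmer to look at; the point is at its centre, 34 mm above its foot; z axis up. Weighs 0.7 kg, give or take a fifth. It stands on the bench in front of the tray at the start.
- pad_a: round black rubber pad with a white centre dot, 64 mm diameter, 2 mm thick, on the aluminium tray, one end of the row (order along the row a, b, c, d; 85 mm apart). Origin at the centre of its underside, 8 mm above the bench, so its top is 10 mm above the bench. Its y axis runs along the row from a to d, its x axis across the row. Fixed. The tray (90 x 430 x 8 mm) is fixed to the bench.
- pad_b: round black rubber pad with a white centre dot, 64 mm diameter, 2 mm thick, on the aluminium tray, second of the row (order along the row a, b, c, d; 85 mm apart). Origin at the centre of its underside, 8 mm above the bench, so its top is 10 mm above the bench. Its y axis runs along the row from a to d, its x axis across the row. Fixed. The tray (90 x 430 x 8 mm) is fixed to the bench.
- pad_c: round black rubber pad with a white centre dot, 64 mm diameter, 2 mm thick, on the aluminium tray, third of the row (order along the row a, b, c, d; 85 mm apart). Origin at the centre of its underside, 8 mm above the bench, so its top is 10 mm above the bench. Its y axis runs along the row from a to d, its x axis across the row. Fixed. The tray (90 x 430 x 8 mm) is fixed to the bench.
- pad_d: round black rubber pad with a white centre dot, 64 mm diameter, 2 mm thick, on the aluminium tray, the other end of the row (order along the row a, b, c, d; 85 mm apart). Origin at the centre of its underside, 8 mm above the bench, so its top is 10 mm above the bench. Its y axis runs along the row from a to d, its x axis across the row. Fixed. The tray (90 x 430 x 8 mm) is fixed to the bench.
- handle: carrying handle of the tray, fixed: a dark upright loop 68 mm wide across the row, with a black grip bar, top 58 mm above the tray. Origin at its foot on the tray top, in line with the row, 67.5 mm beyond the end pad. At some starts it is at the a end, at others at the d end; the other end has only a flat dark tab.
- screw_jar: bystander: screw jar with black cap, 64 mm diameter, 85 mm tall, loose; origin at the centre of its underside
- tape: bystander: grey tape measure, 68 x 34 x 62 mm tall, loose; origin at the centre of its underside
- ratchet: bystander: ratchet wrench lying flat beyond the tray, about 260 mm long, 30 mm high, loose; origin under the centre of its head, handle along its -y
Not all that is in view belongs to the job. Leave any red look-alike of the part that bears socket_30_center alone.

How it is judged:
By the outcome, as a careful person would: the job done as asked, in the order asked, and still so for the second after the job is handed in, with the robot touching nothing.
It also fails if it takes over 106 s, if anything falls off the work surface, if the arm or the gripper's body presses on something with over 40 N, if the wrist force passes 120 N, or if a joint passes its speed limit or range.

## Robot

A 7-joint arm with a two-finger parallel gripper is mounted at the origin on the work surface. World frame = base frame: x ahead of the robot, y to its left, z up, the work surface at z = 0. Lengths are in m, angles in rad, forces in N, time in s.
With the tool pointing down it reaches from about 0.35 to 0.9 m from the base axis. Payload 8.1 kg.
Tool frame: the origin (TCP) lies at the very end of the fingers, on their centre line; the grasp point (between the pads) lies 19 mm behind it (pinch_z is the distance from the TCP to the grasp point, in m); z points along the fingers, y is the direction in which the jaws open and shut (so a half turn about z gives the same grasp; the last joint's range is limited). The gripper opens to 85 mm and grips with 20 to 120 N. Pads are 22 mm wide; open, the fingers measure 114 mm over their backs; the gripper's body (76 mm by 85 mm) begins 54 mm behind the grasp point. The pads swing forward as they close: fully open they stand 13 mm farther back than shut.
Start: joints at [1.178, 0.434, 0.025, 1.573, -0.012, 1.134, -0.075], TCP at [0.179, -0.599, 0.231] pointing down, gripper open.
Joint ranges: [-2.62, 2.62], [-0.44, 2.09], [-1.27, 1.32], [0.08, 2.57], [-1.32, 4.46], [0.12, 2], [-2.74, 2.74]. Speed limits (rad/s): [2.22, 2.22, 3.01, 3.01, 3.14, 3.14, 3.14].

## Interface

Orientations are given as a rotation vector (axis times angle).
In Python, from plant import * gives the robot as it stands. The module is installed in compiled form; this text tells all that it offers. Calls block until the motion is done:
- goto(position, orientation): joint-space move of the TCP to a pose.
- line_to(position, orientation=None, vel=0.15): straight line of the TCP; orientation=None keeps the orientation; vel is the mean speed in m/s.
- move_j(angles): joint-space move.
- gripper_to(opening, force=None): opening from 0.0 (shut) to 1.0 (fully open); force is the grip in N (None keeps the last); returns when the fingers have stopped.
- sleep(seconds).
- ik(position, orientation): joint angles nearest the present ones, or None.
- snapshot(name): name is "scene" or "top"; returns a dict with "img" (400x640x3 uint8, red, green, blue), "vertical_fov" (degrees; the focal length in pixels is half the picture's height over the tangent of half this angle, whatever the lens; pixels are square), "cx", "cy" (the principal point, pixels), "R" (3x3) and "t" (3): a world point X has camera coordinates R X + t. Camera axes: x right, y down, z forward; pixel columns grow to the right and rows downward; lengths in m; the calibration is good to about 2 mm. A picture is of the moment at which its call begins. There is no depth.
A pose or a line that the arm cannot do raises PlanningError and nothing moves.
- hand_in(): hands the job in, once; it reports no verdict.
Readings, each from a call of its own:
- current_time_s(): time.
- current_joints(): joint angles.
- current_qd(): joint speeds.
- current_tau(): joint torques, N m.
- current_position(): TCP position.
- current_orientation(): TCP orientation.
- current_ft_force(): force on the tool from outside, world axes, zero at the start.
- current_moment(): the same for the moment, N m.
- current_grip_width(): opening from 0.0 (shut) to 1.0 (fully open).
Only numpy, scipy, OpenCV 4.12 (cv2) and the standard library are available. Lean on these libraries where they do the work, as an engineer would, in place of code of your own. Each camera call takes 0.05 s, during which the arm holds its last target.

## Working session

There is one attempt and no reset: what is moved stays moved. The work goes in short steps, each a Python script; the robot and the scene stay as the last script left them, time stands still between calls to the robot, and variables do not carry over. Pictures are saved under pics/ and viewed, and the job is handed in when it is done.

```bash
mkdir -p pics; ls; python3 - <<'E'
from plant import *
import cv2
for n in("scene","top"):
    s=snapshot(n); cv2.imwrite(f"pics/{n}0.png",s["img"][:,:,::-1])
    print(n,s["vertical_fov"],s["cx"],s["cy"],s["R"],s["t"])
print(current_time_s(),current_orientation(),current_position(),current_grip_width())
E
```

```text
pics
scene 50.90682740766354 323.6535143316138 201.18029154995483 [[-0.66290738  0.74860084  0.01227151]
 [ 0.49331672  0.44905806 -0.74497347]
 [-0.56319839 -0.48779467 -0.66698121]] [ 0.40770971 -0.25909581  1.36175706]
top 49.64215684345636 326.29353506158634 196.8091843628489 [[ 0.00218436 -0.99979511  0.02012376]
 [-0.98435268 -0.00569549 -0.17611747]
 [ 0.176196   -0.01942417 -0.98416344]] [-0.02141988  0.62427311  1.13971158]
0.1 [-3.10733767e+00 -4.53268444e-01  5.43060705e-04] [ 0.1784212  -0.59852059  0.23061013] 1.0018239405267173
```

View pics/scene0.png

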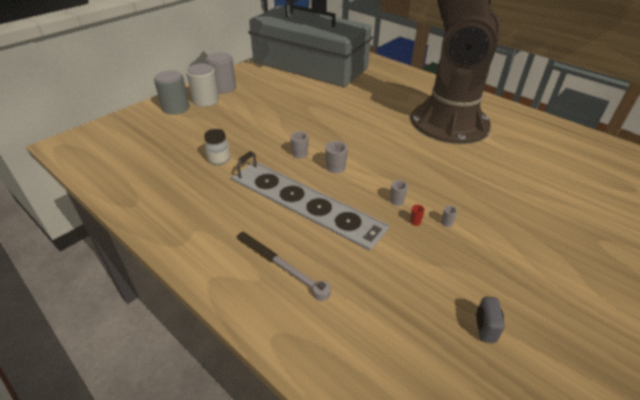

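View pics/top0.png

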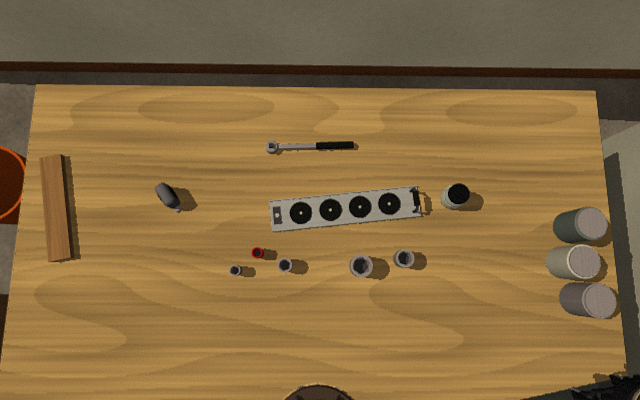

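The top view shows sockets at about (236,270), (285,265), (361,266) and (404,258). The red look-alike is at (258,252), and the handle is at the right end (417,200), next to the pad at (389,203). Next I'll take close crops and measure.

```bash
cat > h.py <<'E'
import numpy as np, cv2
def ray(s,u,v,z):
    f=200/np.tan(np.radians(s["vertical_fov"])/2); R=np.array(s["R"]);t=np.array(s["t"])
    d=R.T@np.array([(u-s["cx"])/f,(v-s["cy"])/f,1]); c=-R.T@t
    return c+d*(z-c[2])/d[2]
def proj(s,X):
    f=200/np.tan(np.radians(s["vertical_fov"])/2); p=np.array(s["R"])@X+np.array(s["t"])
    return np.array([f*p[0]/p[2]+s["cx"],f*p[1]/p[2]+s["cy"]])
def rect(s,z,x0,x1,y0,y1,mm=1.0):
    """orthorectify plane z: rows=x decreasing, cols=y decreasing; mm per pixel"""
    w=int((y1-y0)*1000/mm);h=int((x1-x0)*1000/mm)
    src=np.float32([proj(s,np.array(p)) for p in [(x1,y1,z),(x1,y0,z),(x0,y0,z),(x0,y1,z)]])
    dst=np.float32([(0,0),(w,0),(w,h),(0,h)])
    return cv2.warpPerspective(s["img"],cv2.getPerspectiveTransform(src,dst),(w,h),flags=cv2.INTER_CUBIC)
E
python3 - <<'E'
from plant import *
from h import *
s=snapshot("top");g=snapshot("scene")
im=s["img"][185:285,215:435][:,:,::-1]
im=cv2.resize(im,(792,360),interpolation=cv2.INTER_CUBIC)
im2=g["img"][120:240,220:470][:,:,::-1]
cv2.imwrite("pics/c_top.png",im);cv2.imwrite("pics/c_scene.png",cv2.resize(im2,(800,384),interpolation=cv2.INTER_CUBIC))
for n,(u,v) in dict(a=(301,213),b=(330,210),c=(360,207),d=(389,203)).items(): print(n,ray(s,u,v,.01))
for (u,v) in [(236,270),(285,265),(361,266),(404,258)]: print(ray(s,u,v,.05))
for (u,v) in [(267,181),(292,194),(319,207),(348,221)]: print('scene pads',ray(g,u,v,.01))
# white dots & dark pads in top
hsv=cv2.cvtColor(s["img"],cv2.COLOR_RGB2HSV)
m=((hsv[...,2]<60)).astype(np.uint8); 
c,_=cv2.findContours(m[180:285,215:480],cv2.RETR_EXTERNAL,cv2.CHAIN_APPROX_NONE,offset=(215,180))
for k in c:
    if cv2.contourArea(k)>60:
        e=cv2.fitEllipse(k); print(e, ray(s,*e[0],.01))
E
```

```text
a [0.58524469 0.05213202 0.01      ]
b [ 0.59430655 -0.03051392  0.01      ]
c [ 0.60343085 -0.11645956  0.01      ]
d [ 0.61549805 -0.20004999  0.01      ]
[0.4243389  0.22297338 0.05      ]
[0.43794252 0.0918961  0.05      ]
[ 0.43580424 -0.11334918  0.05      ]
[ 0.45758401 -0.23071918  0.05      ]
scene pads [ 0.61454276 -0.1998838   0.01      ]
scene pads [ 0.60745302 -0.11442832  0.01      ]
scene pads [ 0.59752021 -0.03096388  0.01      ]
scene pads [0.58765142 0.05286083 0.01      ]
((359.84735107421875, 265.408447265625), (12.194379806518555, 14.251147270202637), 175.4501495361328) [ 0.43817654 -0.11412     0.01      ]
((402.8774719238281, 257.563232421875), (8.304265975952148, 11.542457580566406), 172.36538696289062) [ 0.46027503 -0.23554002  0.01      ]
((300.3544616699219, 212.60809326171875), (20.619787216186523, 21.289228439331055), 57.15095138549805) [0.5863623  0.05398365 0.01      ]
((330.15228271484375, 209.56565856933594), (20.7553768157959, 21.10966682434082), 86.3326644897461) [ 0.59556256 -0.0309483   0.01      ]
((359.5052795410156, 206.38880920410156), (20.566165924072266, 21.29637908935547), 90.76303100585938) [ 0.60519464 -0.11506033  0.01      ]
((388.8163757324219, 203.4459686279297), (20.34322166442871, 21.168113708496094), 116.94715881347656) [ 0.61419708 -0.19949051  0.01      ]
((414.53765869140625, 199.3059844970703), (8.625988006591797, 22.37442970275879), 176.97756958007812) [ 0.62668686 -0.27409774  0.01      ]
((458.41339111328125, 193.56390380859375), (19.3138427734375, 20.99871253967285), 93.09877014160156) [ 0.64427382 -0.40217884  0.01      ]
```

View pics/c_top.png

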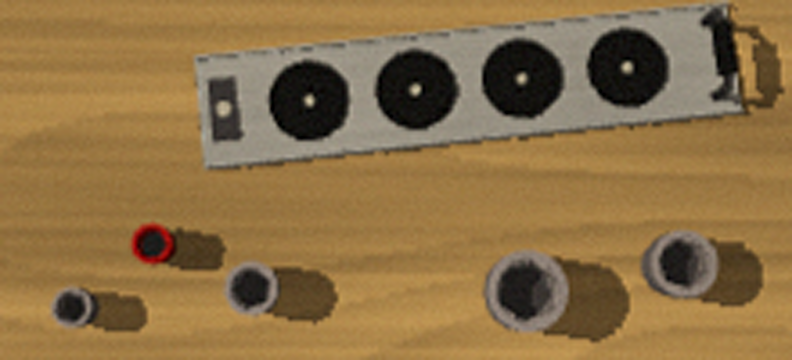

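View pics/c_scene.png

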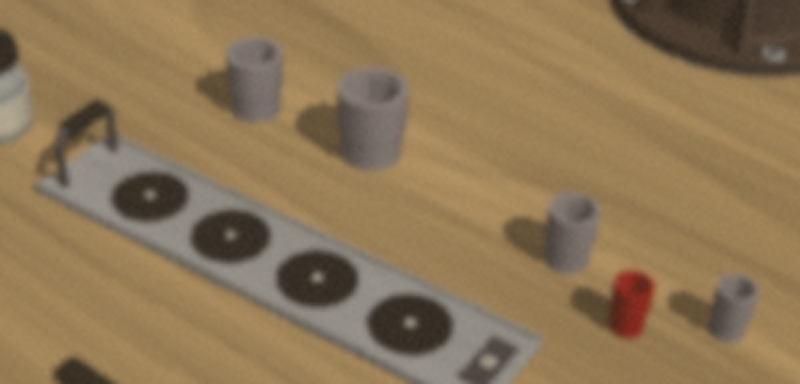

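The pads are 85 mm apart and the two views agree within 2 mm, with pad d (the pad at the −y end) next to the handle. Socket candidates by top-view pixel are (236,270), (285,265), (361,266) and (404,258). The red one at (258,252) is excluded, as are the bench canisters at about (580,260). In the crop they look like 30, 40, 60 and 50 mm respectively. I'll measure diameters and centres in both views.

```bash
cat >> h.py <<'E'
def blobs(s,boxes,thr=80):
    hsv=cv2.cvtColor(s["img"],cv2.COLOR_RGB2HSV); out=[]
    for (u,v,r,h) in boxes:
        m=np.zeros(hsv.shape[:2],np.uint8)
        m[v-r:v+r,u-r:u+r]=((hsv[...,1]<thr))[v-r:v+r,u-r:u+r]
        n,l,st,c=cv2.connectedComponentsWithStats(m)
        k=1+np.argmax(st[1:,4]); mm=(l==k).astype(np.uint8)
        cn=max(cv2.findContours(mm,0,1)[0],key=cv2.contourArea); M=cv2.moments(cv2.convexHull(cn))
        out.append((M["m10"]/M["m00"],M["m01"]/M["m00"],st[k],cv2.fitEllipse(cv2.convexHull(cn))[1]))
    return out
E
python3 - <<'E'
from plant import *
from h import *
s=snapshot("top");g=snapshot("scene")
for n in(s,g): print(-n["R"].T@n["t"])
H=dict(zip((30,40,60,50),(.044,.052,.068,.060)))
B=lambda pts:[(u,v,r,0) for u,v,r in pts]
t=blobs(s,B([(236,270,11),(285,265,12),(361,266,17),(404,258,15)]))
q=blobs(g,B([(449,216,13),(398,193,15),(336,157,18),(300,145,17)]))
for d,a,b in zip(H,t,q):
    print(d,a[:2],a[2],np.round(a[3],1),'|',b[:2],b[2])
    print("  ",ray(s,a[0],a[1],H[d]/2),ray(g,b[0],b[1],H[d]/2))
hsv=cv2.cvtColor(s["img"],cv2.COLOR_RGB2HSV)
print(hsv[266,340:385,1])
E
```

```text
[0.41373907 0.00427801 1.23203892]
[1.16502944 0.47539507 0.71024365]
30 (235.10085470085468, 269.98290598290595) [229 265  13  11 108] [10.4 12.5] | (448.67631774313287, 215.60579064587972) [442 206  15  21 239]
   [0.42463047 0.23061696 0.022     ] [0.42223993 0.22599597 0.022     ]
40 (284.67830687830684, 264.69100529100524) [278 258  15  15 172] [14.3 14.9] | (397.94460500963385, 191.9417148362235) [390 180  18  26 359]
   [0.43927152 0.09457458 0.026     ] [0.43560313 0.08990761 0.026     ]
60 (360.9056356487549, 265.5037134119703) [350 255  23  22 407] [22.2 22.7] | (335.7258826800111, 155.97164303586322) [325 141  23  32 621]
   [ 0.43744609 -0.1146983   0.034     ] [ 0.43246411 -0.11797307  0.034     ]
50 (403.4716870986573, 257.94454173963805) [393 249  21  19 303] [18.2 21. ] | (299.01460481099656, 143.84579037800685) [290 131  18  27 408]
   [ 0.45847351 -0.23323365  0.03      ] [ 0.45403266 -0.23719407  0.03      ]
[148 148 149 147 139 145 144 145 141  94  46  45  45  31  18  46  74  48
  62  28  47  43  44  35  43  35  29  45  54  45  48  40  51 154 160 149
 146 154 154 149 154 146 143 142 148]
```

Apparent diameters of 22.4, 19, 14.7 and 11 px match 60, 50, 40 and 30 mm at 371 px/m. The oblique view reads about 4 mm off, consistently away from its camera (slim lower third and height bias). I'll use the near-vertical top view and start with the 60 mm socket.

```bash
cat >> h.py <<'E'
from scipy.spatial.transform import Rotation as Ro
pads={'a':(.5863,.0538),'b':(.5958,-.0309),'c':(.6052,-.1151),'d':(.6143,-.1995)}
soc={60:(.4374,-.1147),50:(.4585,-.2332),40:(.4393,.0946),30:(.4246,.2306)}
YAW=np.arctan2(.0279,-.2533)+np.pi/2  # jaw axis angle candidates handled below
def ori(phi):
    y=np.array([np.cos(phi),np.sin(phi),0]);z=np.array([0,0,-1.]);x=np.cross(y,z)
    return Ro.from_matrix(np.c_[x,y,z]).as_rotvec()
PHI=np.arctan2(.2533,.0279)-np.pi/2   # pad x axis
E
python3 - <<'E'
from plant import *
from h import *
print(PHI,ori(PHI))
for ph in (PHI,PHI+np.pi):
  for n,p in list(soc.items())+list(pads.items()):
    for z in(.015,.2):
      q=ik([*p,z],ori(ph)); print(n,z,None if q is None else np.round(q,2))
E
```

```text
-0.10970384999454863 [2.33988969 2.0963112  0.        ]
60 0.015 [ 0.45  0.52 -0.41  2.17  0.41  0.52 -0.38]
60 0.2 [ 0.6   0.24 -0.55  1.98  0.15  0.96 -0.13]
50 0.015 [ 0.64  0.58 -0.37  2.03  0.36  0.6  -0.08]
50 0.2 [ 0.71  0.33 -0.43  1.85  0.16  1.    0.1 ]
40 0.015 [ 0.12  0.56 -0.59  2.17  0.58  0.57 -1.01]
40 0.2 [ 0.44  0.32 -0.94  1.97  0.31  1.   -0.76]
30 0.015 [-0.19  0.59 -0.56  2.09  0.54  0.61 -1.24]
30 0.2 [ 0.18  0.42 -1.03  1.89  0.42  1.06 -1.13]
a 0.015 [ 0.15  0.69 -0.49  1.83  0.46  0.74 -0.7 ]
a 0.2 [ 0.29  0.5  -0.69  1.66  0.35  1.11 -0.6 ]
b 0.015 [ 0.3   0.7  -0.5   1.81  0.47  0.75 -0.56]
b 0.2 [ 0.41  0.5  -0.66  1.64  0.34  1.11 -0.45]
c 0.015 [ 0.45  0.73 -0.52  1.76  0.48  0.78 -0.42]
c 0.2 [ 0.48  0.51 -0.56  1.6   0.3   1.12 -0.27]
d 0.015 [ 0.5   0.74 -0.41  1.69  0.38  0.8  -0.2 ]
d 0.2 [ 0.51  0.53 -0.42  1.53  0.23  1.13 -0.08]
60 0.015 [-0.61  0.81  1.14  2.25 -1.09  0.84 -1.97]
60 0.2 [-0.78  0.32  1.18  2.07 -0.36  0.97 -2.66]
50 0.015 [ 0.16  0.56  0.28  2.07 -0.29  0.55 -2.6 ]
50 0.2 [-0.45  0.48  1.17  1.94 -0.5   1.06 -2.32]
40 0.015 [ 0.44  0.76 -1.07  2.15  0.95  0.84  1.78]
40 0.2 [ 0.52  0.36 -1.05  1.96  0.37  1.02  2.32]
30 0.015 [ 0.14  0.8  -1.08  2.07  0.95  0.89  1.54]
30 0.2 [ 0.2   0.43 -1.06  1.89  0.43  1.07  2.  ]
a 0.015 [ 0.49  0.92 -1.08  1.81  0.95  1.04  2.06]
a 0.2 [ 0.5   0.63 -1.06  1.65  0.58  1.22  2.34]
b 0.015 [-0.71  0.97  1.14  1.9  -1.06  1.04 -2.34]
b 0.2 [ 0.64  0.64 -1.06  1.63  0.59  1.23  2.48]
c 0.015 [-0.55  0.99  1.14  1.85 -1.06  1.06 -2.22]
c 0.2 [-0.59  0.68  1.15  1.69 -0.66  1.22 -2.52]
d 0.015 [-0.4   1.02  1.14  1.77 -1.06  1.1  -2.13]
d 0.2 [-0.42  0.73  1.15  1.61 -0.7   1.26 -2.39]
```

```bash
cat >> h.py <<'E'
O=ori(PHI)
ZG={60:.022,50:.018,40:.014,30:.010}; OP={60:1.0,50:.9,40:.8,30:.65}; ZH=.17
GF={60:70,50:55,40:40,30:30}
E
cat > ops.py <<'E'
from plant import *
from h import *
def st(t): print(t,round(current_time_s(),1),np.round(current_position(),4),'w',round(current_grip_width()*85,1),'F',np.round(current_ft_force(),1))
def pick(d,xy=None):
    xy=soc[d] if xy is None else xy
    gripper_to(OP[d]); line_to([*xy,.11],vel=.15); line_to([*xy,ZG[d]],vel=.08); st('down')
    gripper_to(0,GF[d]); st('grip')
    line_to([*xy,ZH],vel=.15); st('up')
def place(d,pad):
    p=pads[pad]; line_to([*p,ZH],vel=.2); line_to([*p,ZG[d]+.03],vel=.12); line_to([*p,ZG[d]+.0105],vel=.03); st('placed')
    gripper_to(OP[d]); st('open'); line_to([*p,ZH],vel=.15); st('clear')
E
python3 - <<'E'
from ops import *
goto([*soc[60],.2],O); st('above')
pick(60)
s=snapshot("top");cv2.imwrite("pics/t1.png",s["img"][:,:,::-1])
s=snapshot("scene");cv2.imwrite("pics/s1.png",s["img"][:,:,::-1])
E
```

```text
above 2.3 [ 0.4374 -0.116   0.1999] w 84.8 F [ 0.5 -0.4  0.1]
down 4.5 [ 0.4378 -0.1148  0.0224] w 85.0 F [-0.   0.4 -0.1]
grip 4.9 [ 0.4379 -0.1148  0.0227] w 58.8 F [-1.6  0.2  9.3]
up 6.0 [ 0.4366 -0.1146  0.1691] w 58.1 F [-0.3 -0.6 -6.4]
```

View pics/s1.png

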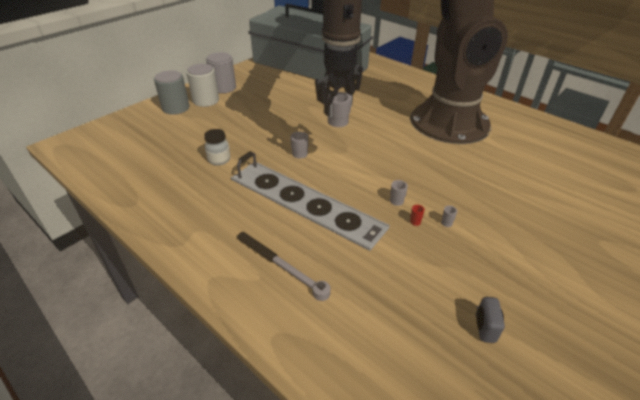

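The picture shows the 60 mm socket hanging upright in the jaws at (340,108). Measured force is 6.4 N, which fits 0.7 kg. I'll place it on pad d.

```bash
python3 - <<'E'
from ops import *
place(60,'d')
line_to([*soc[50],ZH],vel=.25)
pick(50)
s=snapshot("top");cv2.imwrite("pics/t2.png",s["img"][:,:,::-1])
g=snapshot("scene");cv2.imwrite("pics/s2.png",g["img"][:,:,::-1])
cv2.imwrite("pics/s2c.png",cv2.resize(g["img"][80:220,200:420,::-1],(792,504),interpolation=2))
E
```

```text
placed 9.2 [ 0.6139 -0.1995  0.0329] w 58.5 F [-4.4  0.8  5. ]
open 9.6 [ 0.6146 -0.1995  0.0326] w 84.7 F [-0.5  0.1  0.2]
clear 10.6 [ 0.6137 -0.1995  0.169 ] w 85.1 F [-0.5 -0.9 -0.2]
down 13.5 [ 0.4589 -0.2333  0.0185] w 76.6 F [-0.5 -0.3 -0.2]
grip 13.9 [ 0.4588 -0.2334  0.0186] w 48.6 F [-0.1 -0.3  5.1]
up 15.1 [ 0.4578 -0.233   0.1691] w 48.8 F [-0.8 -0.  -4.1]
```

View pics/s2c.png

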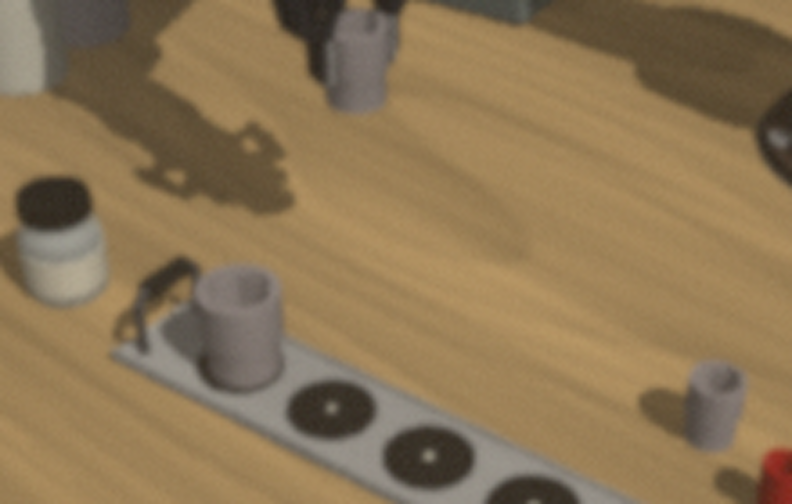

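View pics/t2.png

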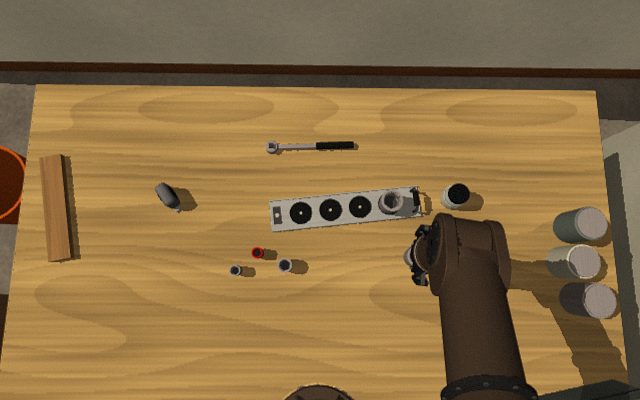

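The 60 mm socket stands upright on pad d at crop pixel (240,325), looking close to centred. The 50 mm socket is in the jaws at crop pixel (360,60). I'll carry on with it and the other two.

```bash
python3 - <<'E'
from ops import *
place(50,'c')
line_to([*soc[40],ZH],vel=.25)
pick(40)
place(40,'b')
line_to([*soc[30],ZH],vel=.25)
s=snapshot("top");cv2.imwrite("pics/t3.png",s["img"][:,:,::-1])
g=snapshot("scene");cv2.imwrite("pics/s3.png",g["img"][:,:,::-1])
cv2.imwrite("pics/s3c.png",cv2.resize(g["img"][120:260,220:470,::-1],(800,448),interpolation=2))
E
```

```text
placed 18.2 [ 0.6048 -0.1151  0.0287] w 48.7 F [-4.1  0.5  5.2]
open 18.6 [ 0.6055 -0.1151  0.0285] w 76.5 F [-0.6  0.4 -0.6]
clear 19.7 [ 0.6046 -0.1151  0.169 ] w 76.2 F [ 0.8 -0.5 -0.7]
down 23.1 [0.4396 0.0947 0.0144] w 68.2 F [-0.6  0.1  0.7]
grip 23.4 [0.4396 0.0946 0.0145] w 39.3 F [ 1.  -0.4  5.1]
up 24.6 [0.4387 0.0943 0.1692] w 39.2 F [ 0.2 -0.5 -1.9]
placed 27.8 [ 0.5954 -0.031   0.0246] w 38.9 F [-3.8 -0.4  4.8]
open 28.2 [ 0.5959 -0.0308  0.0244] w 68.1 F [-0.2 -0.5  0.2]
clear 29.3 [ 0.5952 -0.031   0.169 ] w 68.0 F [-0.4 -0.9 -0.1]
```

View pics/s3c.png

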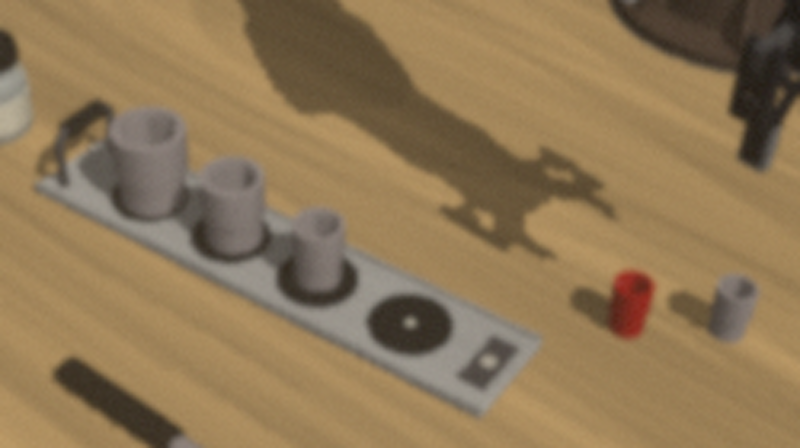

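The three sockets stand upright on pads d, c and b at crop pixels (150,165), (232,208) and (318,250). The 30 mm socket at (733,308) is untouched beside the red one. Picking it next.

```bash
python3 - <<'E'
from ops import *
pick(30)
place(30,'a')
line_to([.42,.05,.25],vel=.25)
goto([.179,-.599,.231],O) if ik([.179,-.599,.231],O) is not None else move_j([1.178,.434,.025,1.573,-.012,1.134,-.075])
st('away')
s=snapshot("top");g=snapshot("scene")
np.save("s.npy",s,allow_pickle=True);np.save("g.npy",g,allow_pickle=True)
cv2.imwrite("pics/t4.png",s["img"][:,:,::-1])
cv2.imwrite("pics/t4c.png",cv2.resize(s["img"][170:270,240:440,::-1],(800,400),interpolation=2))
cv2.imwrite("pics/s4c.png",cv2.resize(g["img"][120:260,220:470,::-1],(800,448),interpolation=2))
E
```

```text
down 33.0 [0.4249 0.2308 0.0104] w 55.3 F [ 0.2  0.4 -0.8]
grip 33.4 [0.4249 0.2307 0.0105] w 29.3 F [-0.3 -0.2  6.8]
up 34.6 [0.4241 0.2302 0.1692] w 29.1 F [-0.4 -0.6 -0.9]
placed 38.0 [0.5859 0.0537 0.0205] w 28.9 F [-2.7 -0.8  3.9]
open 38.3 [0.5864 0.0539 0.0204] w 55.5 F [-0.1 -0.5  0. ]
clear 39.5 [0.5857 0.0536 0.169 ] w 55.5 F [-1.   0.5  0. ]
away 42.8 [ 0.1804 -0.5984  0.231 ] w 55.3 F [-1.  -0.1  0.7]
```

View pics/s4c.png

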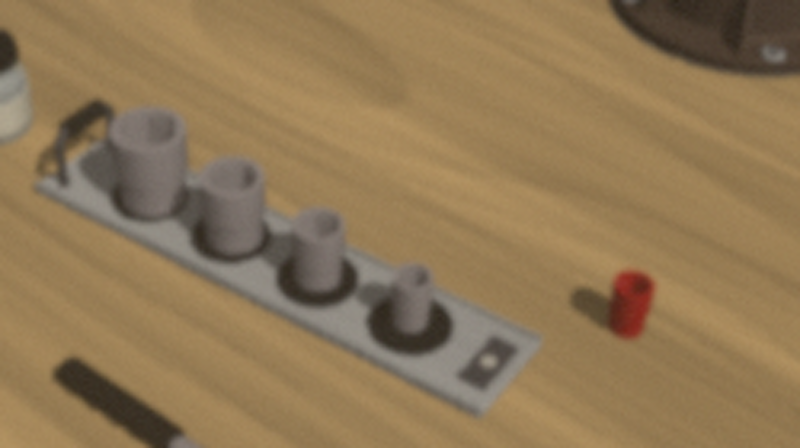

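View pics/t4c.png

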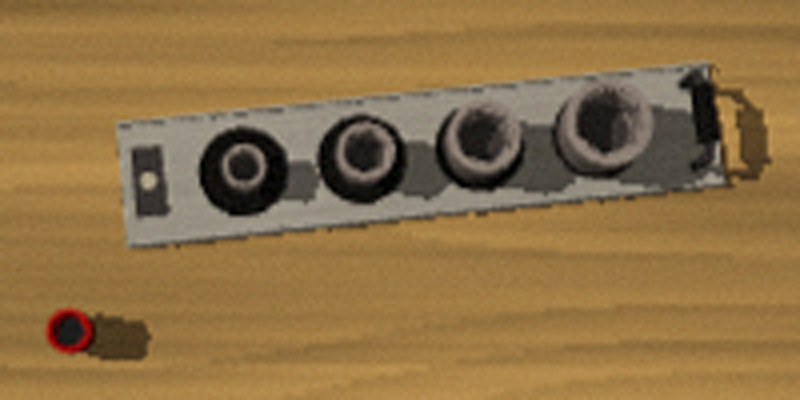

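All four are upright in order, and the red look-alike is untouched at (70,330) in the top crop. Now a centring measurement from the rims.

```bash
python3 - <<'E'
from h import *
s=np.load("s.npy",allow_pickle=True).item();g=np.load("g.npy",allow_pickle=True).item()
I=s["img"].astype(int)
Ht={'a':.054,'b':.062,'c':.070,'d':.078};D=dict(a=30,b=40,c=50,d=60)
vis=cv2.resize(s["img"][170:250,260:440,::-1],(792,352),interpolation=2)
for w,im,nm in((s,s["img"],'top'),(g,g["img"],'scene')):
  big=cv2.resize(im,None,fx=4,fy=4,interpolation=cv2.INTER_CUBIC).astype(int)
  hue=big[...,0]-big[...,1]  # steel is pinkish, aluminium/black neutral
  for k in 'abcd':
    c=proj(w,np.array([*pads[k],Ht[k]])); 
    r0=int(4*D[k]/2*.0005*1e3*1.0) 
    cc=((c+.5)*4-.5).astype(int); R=int(D[k]/2*.38*4*1.5)
    sub=hue[cc[1]-R:cc[1]+R,cc[0]-R:cc[0]+R]
    V=big.sum(2)[cc[1]-R:cc[1]+R,cc[0]-R:cc[0]+R]
    print(nm,k,np.round(c,1), 'R-G pct',np.percentile(sub,[10,50,90]),'V',np.percentile(V,[10,50,90]))
for k in 'abcd':
  c=proj(s,np.array([*pads[k],Ht[k]])).astype(int)
  print(k); print((I[c[1],c[0]-16:c[0]+17,0]-I[c[1],c[0]-16:c[0]+17,1])); print(I[c[1],c[0]-16:c[0]+17].sum(1)//3)
E
```

```text
top a [299.8 210.4] R-G pct [ 0.  3. 11.] V [ 27.  77. 336.]
top b [330.7 206.7] R-G pct [ 0.  5. 12.] V [ 35. 189. 425.]
top c [361.6 203. ] R-G pct [ 1.  6. 15.] V [ 75. 272. 423.]
top d [392.9 199.4] R-G pct [ 2.  7. 36.] V [107. 292. 415.]
scene a [349.7 207.3] R-G pct [ 7. 10. 27.] V [258. 348. 370.]
scene b [319.6 190.6] R-G pct [ 7. 11. 28.] V [260. 355. 376.]
scene c [291.5 174.9] R-G pct [ 7. 11. 28.] V [248.  353.5 375. ]
scene d [265.1 160.1] R-G pct [ 7. 11. 28.] V [249. 351. 371.]
a
[ 5  7  6  7  6  7  8  1  3  2  4  2  6 13  6  6  6 -2  1  3  3 10 10  7
 -3 -4  7 -1  2  3  8  8  4]
[136 139 140 140 142 146 136  15  14  10  11  21  65 126  46  35  31  24
  29  27  34  86 123  50   2   5   8  11  45 107 101 100  97]
b
[ 8  5  9  5  6  4  6 -1  1  3  9 10  4  3  5  3  0  2  0 -2  6  7  9 13
  9  0  2  2  3  4  2  5  7]
[141 142 141 143 139 110  18  19   8  22  81 123  61  39  32  24  18  26
  27  19  31  59 101 122 107   0  14  48  71  66  74  69  74]
c
[ 7  8  6  4  7  0  2 11 14 10  1  2  4  3  5  2  7  3  0  6  9 11 13 13
 14  7  2  2  4  5  4  4  2]
[140 139 140 139 112  16  46 117 122  72  33  24  26  23  27  25  28  25
  23  57  83  90 123 112 124  89  68  68  64  73  70  72  60]
d
[ 8  9  6  6  6 14 15 14  6 -1 -2  0  5  0  7  1  3  5  4  5  8  8 11 12
 11 14 15  7  2  4  5  6  3]
[136 141 125  33  88 107 127 122  49  22  31  25  27  27  27  28  28  30
  51  66  99  90  87  92 118 127 122  86  68  70  75  77  69]
```

```bash
python3 - <<'E'
from h import *
s=np.load("s.npy",allow_pickle=True).item();g=np.load("g.npy",allow_pickle=True).item()
Ht={'a':.044,'b':.052,'c':.060,'d':.068};D=dict(a=30,b=40,c=50,d=60)
th=np.linspace(0,2*np.pi,73)
for w,nm,(x0,y0,x1,y1) in((s,'top',(285,180,415,230)),(g,'scene',(245,145,375,240))):
  f=6
  im=cv2.resize(w["img"][y0:y1,x0:x1,::-1],None,fx=f,fy=f,interpolation=cv2.INTER_CUBIC)
  for k in 'abcd':
    for r,z,col in((.032,.01,(0,255,255)),(D[k]/2000,.01+Ht[k],(0,255,0)),):
      P=np.array([proj(w,np.array([pads[k][0]+r*np.cos(t),pads[k][1]+r*np.sin(t),z])) for t in th])
      P=((P+.5-[x0,y0])*f-.5)
      for p in P[::2]: cv2.circle(im,tuple(int(round(v)) for v in p),1,col,-1)
  cv2.imwrite(f"pics/ov_{nm}.png",im)
E
```

```text
(no output)
```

View pics/ov_top.png

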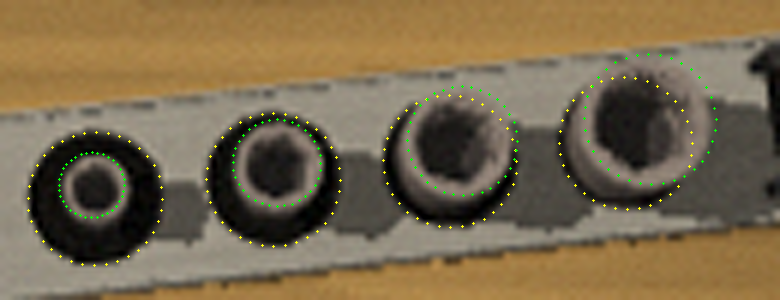

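View pics/ov_scene.png

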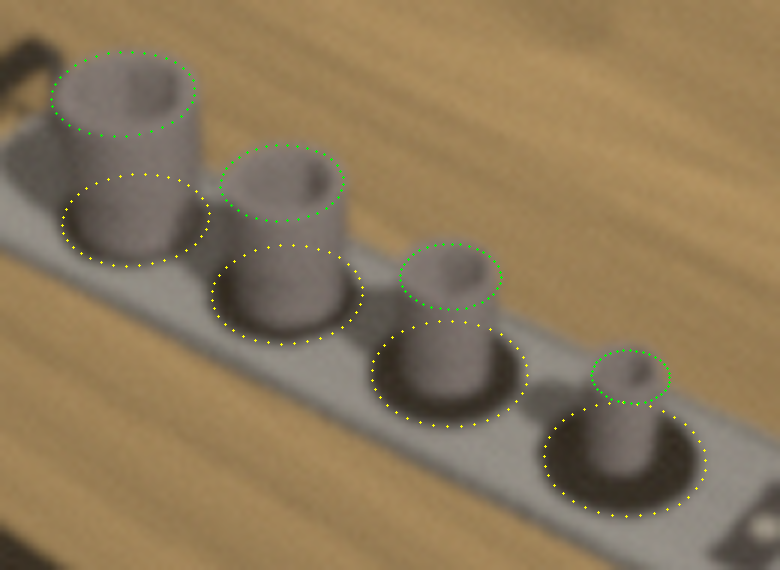

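The two views disagree by up to 3 mm on the two big sockets. To settle it, I'll measure rim edges the same way in the before and after pictures.

```bash
python3 - <<'E'
from h import *
s=np.load("s.npy",allow_pickle=True).item()
b=cv2.imread("pics/top0.png")[:,:,::-1]
print("depthscale px/m at z=.07", proj(s,np.array([.5,-.1,.07]))-proj(s,np.array([.5,0,.07])))
H={60:.068,50:.06,40:.052,30:.044}
for d in H:
  P=np.array([*soc[d],H[d]]);c=proj(s,P);r=np.linalg.norm(proj(s,P+[0,d/2000,0])-c)
  u,v=np.round(c).astype(int); R=int(r)+6
  row=b[v-1:v+2,u-R:u+R+1].astype(int).mean(0); col=b[v-R:v+R+1,u-1:u+2].astype(int).mean(1)
  print(d,'pred rim',np.round(c,2),'r',round(r,2),'L,R',np.round([c[0]-r,c[0]+r],1),'T,B',np.round([c[1]-r,c[1]+r],1))
  f=lambda a,o:' '.join(f"{o+i}:{int(x[0]-x[2])}" for i,x in enumerate(a))
  print(' row',f(row,u-R)); print(' col',f(col,v-R))
E
```

```text
depthscale px/m at z=.07 [37.25428602  0.13738196]
60 pred rim [362.17 265.27] r 11.25 L,R [350.9 373.4] T,B [254.  276.5]
 row 345:98 346:97 347:100 348:95 349:59 350:17 351:27 352:26 353:10 354:7 355:4 356:5 357:4 358:4 359:4 360:3 361:3 362:5 363:10 364:6 365:8 366:7 367:11 368:19 369:23 370:22 371:25 372:24 373:59 374:54 375:53 376:54 377:55 378:53 379:56
 col 248:93 249:89 250:87 251:88 252:89 253:99 254:59 255:28 256:21 257:20 258:12 259:5 260:3 261:3 262:2 263:5 264:6 265:7 266:5 267:6 268:6 269:7 270:4 271:3 272:1 273:18 274:22 275:24 276:20 277:79 278:102 279:100 280:100 281:101 282:107
50 pred rim [405.64 257.52] r 9.24 L,R [396.4 414.9] T,B [248.3 266.8]
 row 391:92 392:85 393:28 394:14 395:20 396:25 397:24 398:13 399:2 400:4 401:6 402:4 403:2 404:4 405:6 406:9 407:8 408:9 409:21 410:19 411:22 412:22 413:26 414:38 415:48 416:48 417:46 418:46 419:47 420:46 421:48
 col 243:94 244:95 245:96 246:90 247:88 248:86 249:39 250:20 251:23 252:16 253:9 254:8 255:5 256:3 257:6 258:9 259:8 260:8 261:8 262:8 263:9 264:17 265:21 266:22 267:33 268:92 269:103 270:103 271:101 272:103 273:101
40 pred rim [283.95 264.47] r 7.44 L,R [276.5 291.4] T,B [257.  271.9]
 row 271:88 272:89 273:90 274:90 275:90 276:87 277:55 278:20 279:13 280:4 281:4 282:5 283:5 284:3 285:3 286:3 287:2 288:3 289:11 290:23 291:23 292:20 293:50 294:50 295:48 296:49 297:51
 col 251:89 252:90 253:88 254:87 255:85 256:88 257:60 258:29 259:18 260:9 261:4 262:2 263:3 264:3 265:4 266:4 267:2 268:1 269:1 270:17 271:19 272:59 273:98 274:103 275:97 276:95 277:94
30 pred rim [233.58 269.92] r 5.58 L,R [228.  239.2] T,B [264.3 275.5]
 row 223:103 224:101 225:103 226:102 227:105 228:96 229:45 230:14 231:6 232:8 233:3 234:3 235:4 236:4 237:4 238:11 239:25 240:15 241:11 242:34 243:56 244:54 245:52
 col 259:94 260:92 261:85 262:83 263:85 264:73 265:34 266:13 267:6 268:3 269:5 270:3 271:1 272:5 273:6 274:16 275:33 276:78 277:95 278:96 279:91 280:90 281:89
```

Top-view edges far from the nadir agree before and after: d is about 3 mm and c about 2.5 mm off in +y, while a and b are within 2 mm. The rim heights in pixels match the stated diameters, so the edges are trustworthy. The half-height centroid had biased y. I'll regrasp d and c and shift each about 2.6 mm in −y.

```bash
python3 - <<'E'
from ops import *
gripper_to(1.0)
goto([.45,-.16,.22],O)
for d,k,dy in((60,'d',-.0027),(50,'c',-.0024)):
    p=np.array(pads[k]); z=ZG[d]+.0105; n=p+[0,dy]
    line_to([*p,ZH],vel=.2); gripper_to(OP[d]); line_to([*p,.12],vel=.15); line_to([*p,z],vel=.08)
    gripper_to(0,GF[d]); st('grip'); line_to([*p,z+.006],vel=.04); line_to([*n,z+.006],vel=.02); line_to([*n,z],vel=.03); st('set')
    gripper_to(OP[d]); line_to([*n,ZH],vel=.15)
line_to([.45,-.16,.22],vel=.2)
goto([.179,-.599,.231],O); st('away')
s=snapshot("top");g=snapshot("scene")
np.save("s.npy",s,allow_pickle=True)
cv2.imwrite("pics/t5.png",s["img"][:,:,::-1]);cv2.imwrite("pics/s5.png",g["img"][:,:,::-1])
cv2.imwrite("pics/s5c.png",cv2.resize(g["img"][120:260,190:440,::-1],(800,448),interpolation=2))
I=s["img"].astype(int).sum(2)/3
for k,h,d in(('d',.078,60),('c',.07,50)):
    c=proj(s,np.array([*pads[k],h])); r=d/2000*372.5*(1.155/1.155); u,v=np.round(c).astype(int)
    print(k,'pred right',round(c[0]+r,2),' '.join(f"{i}:{I[v-1:v+2,i].mean():.0f}" for i in range(u+6,u+17)))
E
```

```text
grip 48.6 [ 0.6145 -0.1996  0.0333] w 58.2 F [-2.2  1.   5.6]
set 49.5 [ 0.6147 -0.2023  0.0333] w 58.4 F [-1.9 -0.1  5.4]
grip 53.9 [ 0.6055 -0.1152  0.0292] w 48.8 F [-1.1 -0.3  5.4]
set 54.9 [ 0.6056 -0.1175  0.0292] w 48.7 F [-2.4 -0.4  6.9]
away 59.2 [ 0.1807 -0.5983  0.2309] w 76.1 F [ 0.  -0.  -0.5]
d pred right 404.06 399:86 400:95 401:112 402:126 403:120 404:89 405:72 406:73 407:73 408:72 409:72
c pred right 370.94 368:116 369:124 370:121 371:83 372:70 373:71 374:73 375:73 376:72 377:66 378:17
```

View pics/s5c.png

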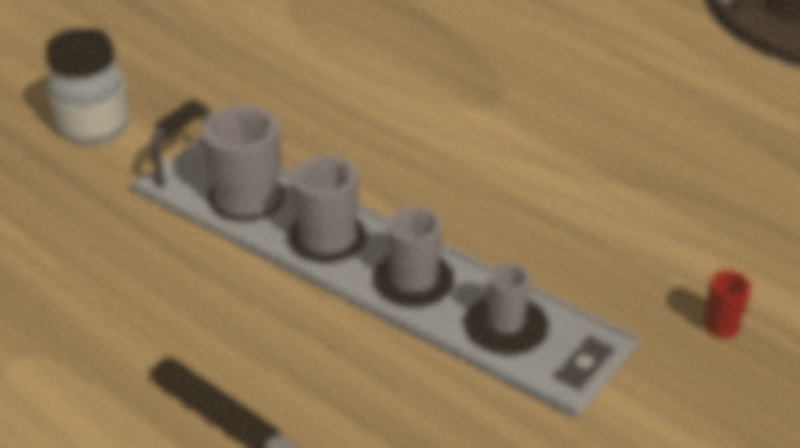

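View pics/t5.png

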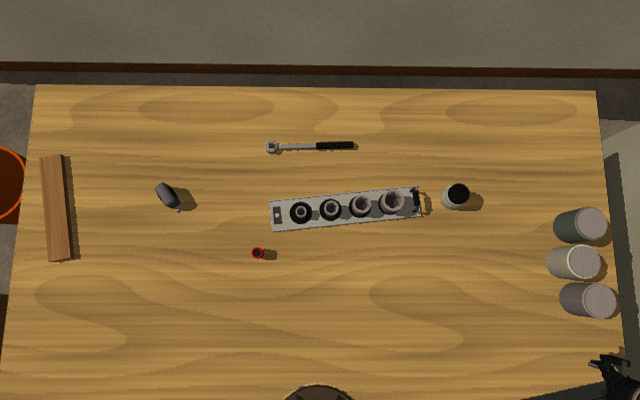

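The rim right edges are now at about 403.8 for d (expected 404.1) and 370.8 for c (expected 370.9), so both are within 1 mm. All four sockets stand upright in order. The jar (456,196), tape (168,196), ratchet (272,147) and red piece (258,252) are where they started. Handing in.

```bash
python3 - <<'E'
from plant import *
hand_in(); print(current_time_s())
E
```

```text
the job is handed in; nothing more can be done
the job is handed in; nothing more can be done
```

All four sockets are on the tray, upright and in size order. From the handle they run 60 (pad d), 50 (c), 40 (b), 30 (a). I handed the job in at about 59 s on the robot clock.

- **Correction:** after the first placing, the top view showed the 60 and 50 mm sockets about 3 mm off along the row. I regrasped both and moved them back.
- **Final check:** the top-view rim edges put the 60 and 50 mm sockets within about 1 mm of centre along the row. The 40 and 30 mm sockets read 1–2 mm off along the row, and I left those as they were.
- **Disagreement:** the oblique view differed from the top view by up to about 4 mm on the initial socket positions, and by up to about 3 mm on the first placing of the two big sockets. I relied on the top view.
- **Bystanders:** the jar, tape measure, ratchet and red look-alike are at the same pixels as at the start. Nothing was knocked over, and the wrist-force readings I took stayed below 10 N.

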